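# Poke a tight bushing out of its bearing block

### The job

The brass bushing sits flush and tight in its aluminium bearing block, so poke it up from below: bring the block over the knock-out stand, feel for the pin with the access hole in the block's underside, and press the block down until it sits fully home on the stand's pedestal and the bushing stands up out of the block. Feel gently and never force the block against the stand or its pin (no more than about 45 N). Then take the bushing out, set it down (do not drop it) standing in the shallow tray, leave the block seated on the stand, and leave the other things on the bench alone.

Things in the scene. Friction and masses are not known exactly. Their poses are not given: they have to be found in the camera images.
- bearing_block: Loose aluminium block, 76 (its x) x 46 (its y) x 32 mm high, about 0.3 kg; origin at the centre of its underside, z up. It can be gripped across its 46 mm width (its y). It holds the bushing in a pocket open to the top.
- access_hole (a point): Centre of the access hole at the block's underside (the block's origin; same axes as the block): a round hole 14 mm wide, with a 1 mm chamfer at the underside, through the 10 mm thick floor of the pocket.
- pocket (a point): Centre of the pocket's mouth, in the block's top, 32 mm above the underside: a round pocket 27 mm wide, 22 mm deep. Two spring balls in its wall, 19 mm above the block's underside, clamp the bushing: pushing it up takes roughly 8 to 18 N for the first 9 mm, then it is loose.
- bushing: Loose brass bushing, a cylinder 26 mm in diameter and 21 mm high, closed at the bottom, 0.08 kg; origin at the centre of its underside, axis z. At the start it is in the block's pocket, its underside 10 mm above the block's underside, its top 1 mm below the block's top, so it cannot be gripped. With the block seated on the stand it has risen 14.5 mm and stands 13.5 mm proud.
- stand: Knock-out stand, rigid, fixed to the bench: foot 85 x 85 x 8 mm and on it a round pedestal, 44 mm in diameter, whose flat top is 30 mm above the bench; origin at the centre of the foot's underside. A steel pin rises from the pedestal (see stand_top). The block sits home on the pedestal at any yaw.
- stand_top (a point): Centre of the pedestal's flat top, 30 mm above the bench. The rigid pin rises 24.5 mm above it, 10 mm in diameter, the last 3 mm tapering to 7 mm. The pin stands on an eccentric: its axis is 7 mm from this centre, in a direction that differs every time, is unrelated to the stand's axes and is not reported.
- tray: Shallow grey plastic tray, fixed, 130 x 130 mm outside, 16 mm high, walls and floor about 4 mm thick; origin at the centre of its underside. The bushing may stand anywhere on its floor.
- flux_tin: Bystander: flat round tin, 47 mm across, 20 mm high; origin at the centre of its underside.
- tape_red: Bystander: roll of red tape, 60 mm across, 18 mm high; origin at the centre of its underside.
- xlr_plug: Bystander: cable connector, 19 x 66 x 20 mm, lying; origin at the centre of its underside.
Not all that is in view belongs to the job. Of the things that look like the bearing_block, the middle-sized one is meant.

How it is judged:
On the way:
1. the block sits home on the pedestal, and the pin has poked the bushing up at least 12 mm in its pocket (horizontal distance between bearing_block and stand_top below 0.014 m and z of bearing_block in the frame of stand_top below 0.0025 m and z of bushing in the frame of bearing_block above 0.022 m and horizontal distance between bushing and bearing_block below 0.006 m), for 0.2 s.
At the end, for the whole second after the job is handed in: The bushing stands upright (within 0.1 rad) and at rest on the tray's floor, and the block still sits home and level on the stand's pedestal (its underside within 3 mm of the pedestal top, within 14 mm of its centre, tilt under 0.08 rad) (x of bushing in the frame of tray between -0.052 and 0.052 m and y of bushing in the frame of tray between -0.052 and 0.052 m and z of bushing in the frame of tray below 0.008 m and angle between bushing's own z axis and vertical below 0.1 rad and linear speed of bushing below 0.01 m/s and horizontal distance between bearing_block and stand_top below 0.014 m and z of bearing_block in the frame of stand_top below 0.003 m and angle between bearing_block's own z axis and vertical below 0.08 rad); the robot touches nothing.
It fails at once if the block is forced against the stand or its pin with more than 45 N (contact force between bearing_block and stand above 45 N).
It fails at once if the bushing is let go more than 15 mm above the tray's floor (horizontal distance between bushing and tray below 0.065 m and z of bushing in the frame of tray above 0.019 m and horizontal distance between bushing and bearing_block above 0.05 m and contact force between the fingers and bushing below 0.05 N).
It fails at once if a bystander is moved more than 25 mm (distance of any of flux_tin, tape_red, xlr_plug from where it was at the start of the episode above 0.025 m).
It also fails if it takes over 67 s, if anything falls off the work surface, if the arm or the gripper's body presses on something with over 40 N, if the wrist force passes 120 N, or if a joint passes its speed limit or range.

### The arm

A 6-joint arm with a two-finger parallel gripper is mounted at the origin on a cart in front of the work surface, level with it; the furniture and walls round the work are solid. World frame = base frame: x ahead of the robot, y to its left, z up, the work surface at z = 0. Lengths are in m, angles in rad, forces in N, time in s.
With the tool pointing down it reaches from about 0.375 to 0.9 m from the base axis. Payload 3.1 kg.
Tool frame: the origin (TCP) lies at the very end of the fingers, on their centre line; the grasp point (between the pads) lies 19 mm behind it; z points along the fingers, y is the line along which they close (so a half turn about z gives the same grasp; the last joint's range is limited). The gripper opens to 87 mm and grips with 3 to 60 N. Pads are 19 mm wide; open, the fingers measure 117 mm over their backs; the gripper's body (75 mm by 190 mm) begins 51 mm behind the grasp point.
Start: joints at [1.026, 0.527, 1.433, -0, 1.181, -0.178], TCP at [0.224, 0.583, 0.223] pointing down, gripper open.
Joint ranges: [-3.08, 3.08], [-0.75, 2.2], [0.22, 2.44], [-1.43, 4.57], [0, 2.65], [-2.85, 2.85]. Speed limits (rad/s): [2.79, 2.79, 3.14, 3.14, 3.14, 3.14].

### API

Orientations are given as a unit quaternion [x, y, z, w].
In Python, from rig import status, viewer, robot gives the robot as it stands.
- The arm moves only by the tool arm_command, never from a script. Its arguments are lists of equal length, an entry for each row: "delta_rot": the turn, a rotation vector about the tool's x, y, z in degrees, a list of three; "delta_pos": the shift along the tool's x, y, z in m, a list of three; "gripper": the closure, from -1 (fully open) to 1 (shut). In form: {"delta_rot": [[rx, ry, rz], ...], "delta_pos": [[dx, dy, dz], ...], "gripper": [gripper, ...]}. A call has 1 to 12 rows; each row is the pose to reach, as a shift and turn from the pose commanded when the call began, along the tool's axes at that moment; what a row does not reach only later rows make up. A row lasts 1/12 s, in which the tool goes at most 41.7 mm and 7.16 degrees, less where a joint would pass 70% of its speed; a pose out of reach is approached as far as the arm can. A call with a gripper value outside its range is refused whole. The fingers move at their own pace and stop on an object; "grip_force" is the grip in N (left out, the last holds). Time passes only in rows, so rows that repeat a pose let the fingers close. It gives the time, the measured TCP pose, the force, the opening and the grip force at its end, in the units of the state.
- status.get_obs(): the state, without advancing time (a new reading comes with each control period).
- viewer.camera(name): name is "scene" or "side" or "wrist"; returns a dict with "pixels" (420x560x3 uint8, blue, green, red), "fx", "fy", "cx", "cy" (pixels), "k1" (the pictures are not rectified: a ray, as slopes to the right and down, at radius r is drawn at 1 + k1 r^2 times it, then the intrinsics apply), "pose" (4x4, takes a point from camera to world coordinates); the wrist camera has in their place "mount" (4x4, takes a point from camera to tool coordinates, whose origin is the TCP and whose axes are the flange's). Camera axes: x right, y down, z forward; pixel columns grow to the right and rows downward; lengths in m; the calibration is good to about 2 mm. A picture is of the moment at which its call begins: read the wrist's pose just before it. There is no depth.
- robot.hand_in(): hands the job in; it is judged then, once.
The state is a dict: "time": time; "q": joint angles; "joint_velocities": joint speeds; "joint_torque": joint torques, N m; "position": TCP position; "tool_rot": TCP orientation; "ft_force": force on the tool from outside, world axes, zero at the start; "moment": the same for the moment, N m; "grip_width": finger opening in m; "grip_force": force on a finger pad.
Only numpy, scipy, OpenCV 4.12 (cv2) and the standard library are available. Lean on these libraries where they do the work, as an engineer would, in place of code of your own. Each camera call takes 0.05 s, during which the arm holds its last target. There are 200 camera calls.

## Working session

There is one attempt and no reset: what is moved stays moved. The work goes in short steps, Python scripts to look and compute and a tool call to move; the robot and the scene stay as the last step left them, time stands still between calls to the robot, and variables do not carry over. Pictures are saved under pics/ and viewed, at most 10 in all, crops included, and the job is handed in when it is done.

Besides the shell and the picture viewer there is one more tool, called after "Call:" as name(argument=value, ...) on one line, values as JSON. arm_command: Moves the arm, as the interface text tells. Its arguments: {"type":"object","properties":{"delta_rot":{"type":"array","items":{"type":"array","items":{"type":"number"}}},"delta_pos":{"type":"array","items":{"type":"array","items":{"type":"number"}}},"gripper":{"type":"array","items":{"type":"number"}},"grip_force":{"type":"number"}},"required":["delta_rot","delta_pos","gripper"]}

```bash
ls; mkdir -p pics
cat > h.py <<'E'
import numpy as np, cv2
from scipy.spatial.transform import Rotation as R
from rig import status, viewer, robot
def grab(name, fn=None):
    o=status.get_obs(); c=viewer.camera(name)
    if name=="wrist":
        T=np.eye(4); T[:3,:3]=R.from_quat(o["tool_rot"]).as_matrix(); T[:3,3]=o["position"]
        c["pose"]=T@np.array(c["mount"])
    c["pose"]=np.array(c["pose"])
    if fn: cv2.imwrite("pics/"+fn,c["pixels"])
    np.save("/tmp/%s.npy"%name,np.array([c],dtype=object),allow_pickle=True)
    return c
def load(name): return np.load("/tmp/%s.npy"%name,allow_pickle=True)[0]
def ray(c,u,v):
    K=np.array([[c["fx"],0,c["cx"]],[0,c["fy"],c["cy"]],[0,0,1.]])
    p=cv2.undistortPoints(np.array([[[u,v]]],float),K,np.array([c["k1"],0,0,0,0.])).ravel() 
    # model: drawn = p*(1+k1 r^2), same as OpenCV
    d=c["pose"][:3,:3]@np.array([p[0],p[1],1.]); return c["pose"][:3,3],d
def onz(c,u,v,z):
    o,d=ray(c,u,v); return o+d*(z-o[2])/d[2]
def proj(c,P):
    P=np.atleast_2d(P); q=(P-c["pose"][:3,3])@c["pose"][:3,:3]; s=q[:,:2]/q[:,2:]
    s=s*(1+c["k1"]*(s**2).sum(1,keepdims=True)); return s*[c["fx"],c["fy"]]+[c["cx"],c["cy"]]
E
python3 - <<'E'
from h import *
for n in ("scene","side","wrist"):
    c=grab(n,n+"0.png"); print(n,c["fx"],c["k1"],c["pose"].round(3).tolist())
o=status.get_obs(); print(o)
E
```

```text
pics
scene 467.6926400239837 0.05495423401110678 [[0.761, -0.415, 0.499, 0.068], [-0.649, -0.493, 0.58, -0.524], [0.005, -0.765, -0.644, 0.673], [0.0, 0.0, 0.0, 1.0]]
side 449.8316896771054 -0.13620924918650926 [[0.912, -0.236, 0.334, 0.197], [-0.409, -0.556, 0.724, -0.713], [0.015, -0.797, -0.604, 0.648], [0.0, 0.0, 0.0, 1.0]]
wrist 306.98668944646704 -0.02502501700373829 [[0.358, 0.897, 0.259, 0.152], [0.934, -0.343, -0.102, 0.61], [-0.003, 0.278, -0.961, 0.384], [0.0, 0.0, 0.0, 1.0]]
{'time': 0.15, 'q': array([ 1.02547481e+00,  5.28259079e-01,  1.43359281e+00,  7.35404714e-06,
        1.18139594e+00, -1.78483534e-01]), 'joint_velocities': array([ 0.00146687, -0.002542  , -0.00347445,  0.0003729 ,  0.00146656,
        0.00133814]), 'joint_torque': array([ 1.32257155e-03, -4.40431452e+01, -1.76842332e+01,  6.33372646e-02,
        5.52380027e-02, -9.22406616e-05]), 'position': array([0.22383598, 0.58295179, 0.22179729]), 'tool_rot': array([ 1.82393587e-01,  9.83225251e-01, -7.72778226e-04, -2.96191789e-04]), 'ft_force': array([-0.6877456 , -0.50922754, -0.99561675]), 'moment': array([-0.01396579,  0.02613542, -0.04307571]), 'grip_force': 0.0, 'grip_width': 0.0869605999296148}
```

View pics/scene0.png

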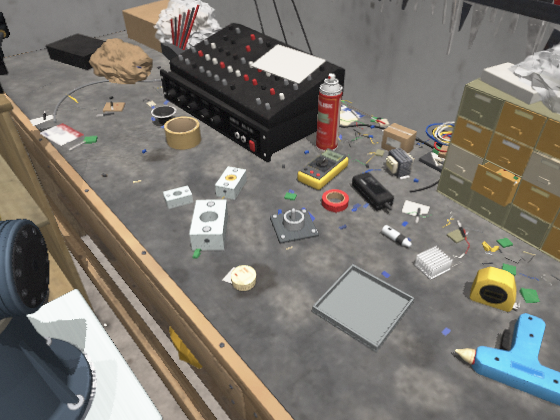

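View pics/side0.png

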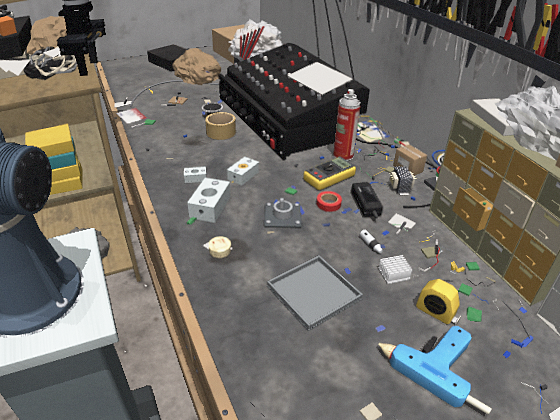

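The scene view shows three aluminium blocks. The middle-sized one is at (231,180) with the brass bushing in it. The stand is at (294,220), the tray at (363,303), the tin at (243,278), the red tape at (335,200) and the plug at (397,236). The side view agrees: block (243,170), stand (283,210), tray (315,290).

Run:
```python
from h import *
s=load("scene"); d=load("side")
for n,a,b,z in [("block",(231,177),(243,165),.032),("stand",(294,217),(283,204),.03),("tray",(363,303),(315,290),.004),("tin",(243,275),(218,243),.02),("tape",(335,198),(329,199),.018),("plug",(397,236),(371,240),.01)]:
    print(n,onz(s,*a,z).round(3),onz(d,*b,z).round(3))
for n in("scene","side"):
    c=load(n)
    u=(230,190) if n=="scene" else (243,175)
    x,y=(190,130) if n=="scene" else (170,120)
    cv2.imwrite(f"pics/{n}z.png",cv2.resize(c["pixels"][y:y+130,x:x+175],None,fx=4.5,fy=4.5,interpolation=cv2.INTER_CUBIC))
w=load("wrist"); M=np.array(w["mount"]); print(M.round(3).tolist())
```

```text
block [0.541 0.223 0.032] [0.541 0.221 0.032]
stand [0.561 0.025 0.03 ] [0.566 0.03  0.03 ]
tray [ 0.521 -0.208  0.004] [ 0.52  -0.213  0.004]
tin [ 0.389 -0.028  0.02 ] [ 0.388 -0.028  0.02 ]
tape [0.683 0.025 0.018] [0.683 0.02  0.018]
plug [ 0.699 -0.139  0.01 ] [ 0.698 -0.138  0.01 ]
[[0.0, -0.96, -0.278, 0.077], [1.0, 0.001, -0.0, -0.001], [0.001, -0.278, 0.96, -0.162], [0.0, 0.0, 0.0, 1.0]]
```

View pics/scenez.png

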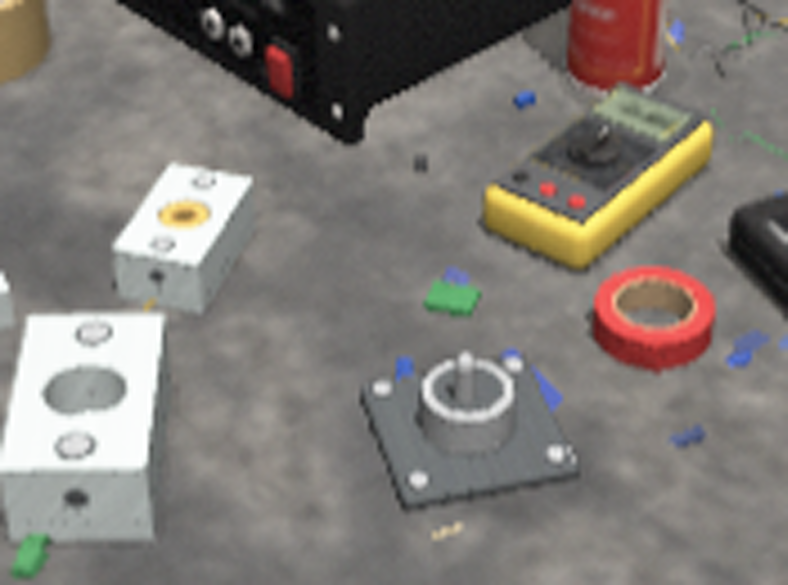

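Run:
```python
from h import *
s=load("scene")
P=[onz(s,190+u/4.5,130+v/4.5,.032) for u,v in [(172,163),(252,178),(205,265),(115,245)]]
P=np.array(P);print(P.round(3).tolist(),P.mean(0).round(3))
for i in range(4):print(np.linalg.norm(P[i]-P[i-1]).round(3),np.degrees(np.arctan2(*(P[i]-P[i-1])[1::-1])).round(1))
print("pin",onz(s,190+466/4.5,130+357/4.5,.0545),"ped",onz(s,190+467/4.5,130+390/4.5,.03))
print("big",[onz(s,190+u/4.5,130+v/4.5,.045).round(3).tolist() for u,v in [(27,315),(163,315),(148,470),(2,470)]])
o=status.get_obs();m=R.from_quat(o["tool_rot"]);print(m.as_matrix().round(4))
for t in ([.541,.222,.23],):print(m.inv().apply(np.array(t)-o["position"]))
```

```text
[[0.561, 0.263, 0.032], [0.585, 0.225, 0.032], [0.523, 0.18, 0.032], [0.498, 0.222, 0.032]] [0.542 0.223 0.032]
0.075 32.7
0.045 -57.6
0.077 -144.3
0.049 120.5
pin [0.55741503 0.02297855 0.0545    ] ped [0.56149936 0.02639055 0.03      ]
big [[0.427, 0.188, 0.045], [0.476, 0.147, 0.045], [0.409, 0.063, 0.045], [0.361, 0.104, 0.045]]
[[-9.335e-01  3.587e-01 -9.000e-04]
 [ 3.587e-01  9.335e-01 -1.400e-03]
 [ 3.000e-04 -1.600e-03 -1.000e+00]]
[-0.42552105 -0.22319241 -0.00796732]
```

The crop clearly shows the eccentric pin tip at crop (466,357), and the block's top corners measure about 76 x 46 mm with a yaw near 34°. I'll move above the block to look.

Call:
arm_command(delta_rot=[[0, 0, -3], [0, 0, -8], [0, 0, -13], [0, 0, -18], [0, 0, -24], [0, 0, -30], [0, 0, -36], [0, 0, -42], [0, 0, -48], [0, 0, -53], [0, 0, -53], [0, 0, -53]], delta_pos=[[-0.03, -0.016, 0], [-0.065, -0.034, 0], [-0.1, -0.052, 0], [-0.14, -0.073, 0], [-0.18, -0.094, 0], [-0.22, -0.115, 0], [-0.26, -0.136, 0], [-0.3, -0.157, 0], [-0.34, -0.178, 0], [-0.375, -0.197, 0], [-0.405, -0.212, 0], [-0.426, -0.223, 0]], gripper=[-1, -1, -1, -1, -1, -1, -1, -1, -1, -1, -1, -1], grip_force=30)

```text
time: 1.15
position: [0.5435, 0.22, 0.2224]
tool_rot: [-0.275, 0.961, -0.0, 0.0]
ft_force: [-0.0, 0.6, -0.0]
grip_width: 0.087
grip_force: 0.0
```

Run:
```python
from h import *
c=grab("wrist","w1.png"); o=status.get_obs(); print(o["time"],o["position"],R.from_quat(o["tool_rot"]).as_matrix().round(4).tolist(),o["ft_force"])
print(proj(c,[[.542,.222,.032],[.5575,.023,.0545],[.5615,.0264,.03]]))
```

```text
1.2 [0.54886694 0.21542915 0.22256465] [[-0.8507, -0.5257, 0.0063], [-0.5257, 0.8506, -0.0038], [-0.0034, -0.0066, -1.0]] [ 3.91850458 -2.23154836  0.26733014]
[[285.4158009  189.97751492]
 [113.95018283 107.37847095]
 [126.91682903 113.19584479]]
```

View pics/w1.png

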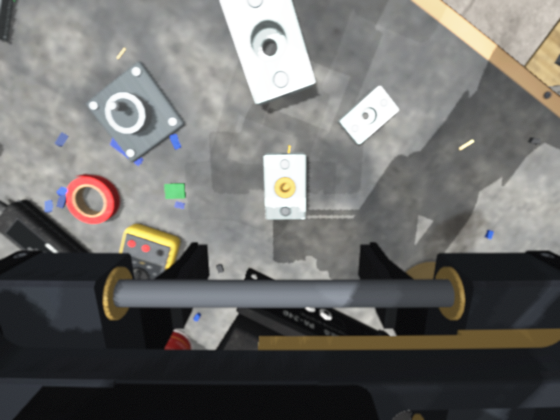

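The wrist view has the block at (285,188), aligned with the image, and the stand at (126,112) with its pin. The picture was taken while the arm was settling, so I'll measure again now that it is still.

Run:
```python
from h import *
c=grab("wrist","w2.png"); o=status.get_obs(); print(o["time"],o["position"],o["joint_velocities"].round(3))
m=R.from_quat(o["tool_rot"])
im=c["pixels"]; hsv=cv2.cvtColor(im,cv2.COLOR_BGR2HSV)
roi=np.zeros(im.shape[:2],np.uint8); roi[140:225,245:325]=1
# brass
b=((hsv[...,0]>12)&(hsv[...,0]<32)&(hsv[...,1]>90)&(hsv[...,2]>90)&(roi>0)); b[:165]=0
ys,xs=np.nonzero(b); (u,v),r=cv2.minEnclosingCircle(np.c_[xs,ys].astype(np.float32)); print("brass",u,v,r,onz(c,u,v,.031))
# block top
g=cv2.cvtColor(im,cv2.COLOR_BGR2GRAY); t=((g>190)&(roi>0)).astype(np.uint8)
t=cv2.morphologyEx(t,cv2.MORPH_CLOSE,np.ones((5,5)))
k=max(cv2.findContours(t,cv2.RETR_EXTERNAL,cv2.CHAIN_APPROX_NONE)[0],key=cv2.contourArea)
q=cv2.boxPoints(cv2.minAreaRect(k)); P=np.array([onz(c,*p,.032) for p in q]); print(q.tolist(),P.round(4).tolist(),P.mean(0))
for i in range(4):print(np.linalg.norm(P[i]-P[i-1]).round(4),np.degrees(np.arctan2(*(P[i]-P[i-1])[1::-1])).round(1))
print("tool y yaw",np.degrees(np.arctan2(*m.as_matrix()[1::-1,1])))
a=im[60:170,70:200]; b2=im[140:230,240:330]
a=cv2.resize(a,(650,550),interpolation=cv2.INTER_CUBIC); cv2.imwrite("pics/w2z.png",a)
```

```text
1.25 [0.54616329 0.21817222 0.22239875] [ 0.075 -0.02   0.059  0.062  0.031  0.041]
brass 292.70001220703125 184.5 10.312240600585938 [0.53872879 0.22076342 0.031     ]
[[271.9999694824219, 142.99996948242188], [312.9999694824219, 142.99996948242188], [312.9999694824219, 215.99996948242188], [271.9999694824219, 215.99996948242188]] [[0.5106, 0.1754, 0.032], [0.4863, 0.2147, 0.032], [0.5583, 0.262, 0.032], [0.5844, 0.22, 0.032]] [0.53488603 0.21803612 0.032     ]
0.0862 -148.8
0.0462 121.8
0.0862 33.3
0.0494 -58.2
tool y yaw 121.6306469726458
```

View pics/w2z.png

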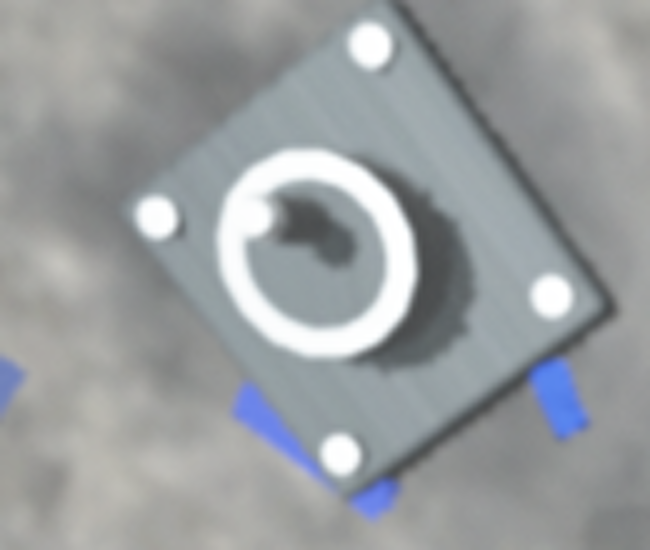

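The stand crop shows the white pedestal rim centred near crop (317,253) and the pin tip at (258,215). The arm is still ringing, so I'll descend with settling rows and measure from closer in.

Call:
arm_command(delta_rot=[[0, 0, 0], [0, 0, 0], [0, 0, 0], [0, 0, 0], [0, 0, 0], [0, 0, 0], [0, 0, 0], [0, 0, 0]], delta_pos=[[0, 0, 0.02], [0, 0, 0.05], [0, 0, 0.08], [0, 0, 0.1], [0, 0, 0.11], [0, 0, 0.11], [0, 0, 0.11], [0, 0, 0.11]], gripper=[-1, -1, -1, -1, -1, -1, -1, -1])

```text
time: 1.92
position: [0.5427, 0.223, 0.1138]
tool_rot: [-0.276, 0.961, -0.0, 0.001]
ft_force: [-0.1, 0.6, 0.6]
grip_width: 0.0873
grip_force: 0.0
```

```bash
cat > blk.py <<'E'
from h import *
c=grab("wrist"); o=status.get_obs(); print(o["time"],o["position"],o["joint_velocities"].round(3),o["ft_force"])
m=R.from_quat(o["tool_rot"]); print(m.as_matrix().round(3).tolist())
im=c["pixels"]; hsv=cv2.cvtColor(im,cv2.COLOR_BGR2HSV); g=cv2.cvtColor(im,cv2.COLOR_BGR2GRAY)
e=proj(c,[[.54,.2215,.032]])[0]; print("expect",e)
yy,xx=np.mgrid[:420,:560]; near=np.hypot(xx-e[0],yy-e[1])
b=(hsv[...,0]>12)&(hsv[...,0]<32)&(hsv[...,1]>90)&(hsv[...,2]>90)&(near<35)
ys,xs=np.nonzero(b); (u,v),r=cv2.minEnclosingCircle(np.c_[xs,ys].astype(np.float32)); print("brass",u,v,r,onz(c,u,v,.031))
t=((g>170)&(near<80)).astype(np.uint8); t=cv2.morphologyEx(t,cv2.MORPH_OPEN,np.ones((3,3)))
k=max(cv2.findContours(t,cv2.RETR_EXTERNAL,cv2.CHAIN_APPROX_NONE)[0],key=cv2.contourArea)
q=cv2.boxPoints(cv2.minAreaRect(k)); P=np.array([onz(c,*p,.032) for p in q]); print(q.round(1).tolist(),P.mean(0))
for i in range(4):print(np.linalg.norm(P[i]-P[i-1]).round(4),np.degrees(np.arctan2(*(P[i]-P[i-1])[1::-1])).round(1))
print("tool y yaw",np.degrees(np.arctan2(*m.as_matrix()[1::-1,1])))
B=onz(c,u,v,.031); print("brass in tool",m.inv().apply(B-o["position"]))
vis=im.copy(); cv2.polylines(vis,[q.astype(int)],1,(0,0,255)); cv2.circle(vis,(int(u),int(v)),int(r),(0,255,0)); cv2.imwrite("pics/blk.png",vis)
E
python3 blk.py
```

```text
1.9667 [0.54293853 0.22299744 0.11412905] [-0.    -0.007  0.002 -0.002 -0.001 -0.   ] [-0.12389251  0.49940285 -0.48563374]
[[-0.848, -0.53, 0.003], [-0.53, 0.848, 0.001], [-0.003, -0.001, -1.0]]
expect [283.49465166 214.22087391]
brass 283.28125 212.0124969482422 15.01898193359375 [0.53872234 0.22049109 0.031     ]
[[254.0, 167.0], [311.0, 167.0], [311.0, 221.0], [254.0, 221.0]] [0.52628265 0.2119577  0.032     ]
0.0453 -149.5
0.0454 122.0
0.0453 33.5
0.0477 -58.0
tool y yaw 122.00492287963992
brass in tool [0.00515981 0.00020261 0.08311337]
```

View pics/blk.png

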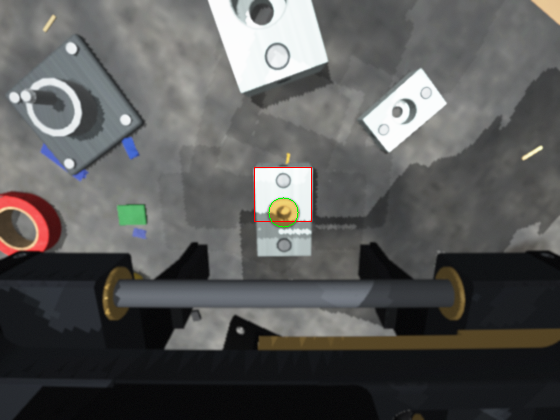

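The view shows the block centred on the brass disc at (283,212), aligned with the fingers. The stand is at (52,108) with its pin tip near (28,97). I'll measure the pin and pedestal in all three views before grasping.

Run:
```python
from h import *
V=[]
for n,z in (("scene",(293,210)),("side",(283,205)),("wrist",(45,104))):
    c=load(n); im=c["pixels"]; x,y=z
    a=im[max(0,y-36):y+36,max(0,x-45):x+45]; V.append(cv2.resize(a,None,fx=6,fy=6,interpolation=cv2.INTER_CUBIC)[:,:]); print(n,max(0,x-45),max(0,y-36),a.shape)
    # predicted rim ellipse + pin tip
S=[cv2.resize(v,(540,432)) for v in V]
k=np.vstack([V[0][:430,:400][:, :],]) 
big=np.zeros((592,800,3),np.uint8)
for i,v in enumerate(V):
    s=cv2.resize(v,None,fx=400/v.shape[1],fy=400/v.shape[1]); r,cc=divmod(i,2); big[r*296:r*296+min(296,s.shape[0]),cc*400:cc*400+400]=s[:296]; print(s.shape,400/v.shape[1]*6)
cv2.imwrite("pics/stand3.png",big)
```

```text
scene 248 174 (72, 90, 3)
side 238 169 (72, 90, 3)
wrist 0 68 (72, 90, 3)
(320, 400, 3) 4.444444444444445
(320, 400, 3) 4.444444444444445
(320, 400, 3) 4.444444444444445
```

View pics/stand3.png

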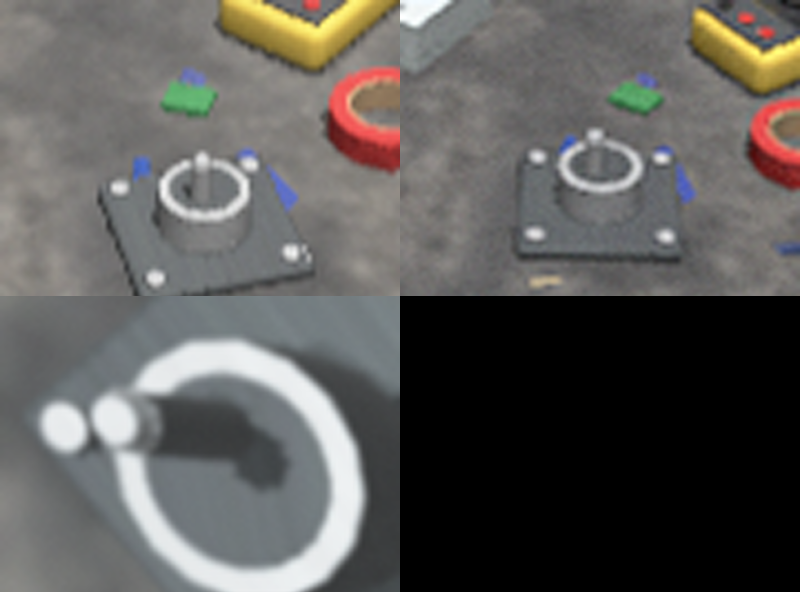

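Run:
```python
from h import *
A=[];Q=[]
for n,t,r in (("scene",(293.1,209.4),(293.6,216.2)),("side",(281.5,199),(282.7,206)),("wrist",(25.7,95.5),(53.8,106.3))):
    c=load(n); T=onz(c,*t,.0545); Rm=onz(c,*r,.03); print(n,T.round(4),Rm.round(4),np.linalg.norm((T-Rm)[:2]).round(4))
    o,d=ray(c,*t); d/=np.linalg.norm(d); A.append(np.eye(3)-np.outer(d,d)); Q.append(A[-1]@o)
print("tri tip",np.linalg.solve(sum(A),sum(Q)))
o=status.get_obs(); print(o["position"])
s=load("side");
for n,u in (("scene",(363,303)),("side",(315,290))): print(onz(load(n),*u,.004))
```

```text
scene [0.5566 0.0234 0.0545] [0.5622 0.0278 0.03  ] 0.0071
side [0.5559 0.0191 0.0545] [0.5618 0.0236 0.03  ] 0.0074
wrist [0.556  0.0211 0.0545] [0.5608 0.0252 0.03  ] 0.0063
tri tip [0.55612598 0.0214106  0.05446194]
[0.54293853 0.22299744 0.11412905]
[ 0.5214399  -0.20830507  0.004     ]
[ 0.52049492 -0.21254684  0.004     ]
```

Call:
arm_command(delta_rot=[[0, 0, 0], [0, 0, 0], [0, 0, 0], [0, 0, 0], [0, 0, 0], [0, 0, 0], [0, 0, 0]], delta_pos=[[0.005, 0, 0.02], [0.005, 0, 0.045], [0.005, 0, 0.07], [0.005, 0, 0.09], [0.005, 0, 0.104], [0.005, 0, 0.106], [0.005, 0, 0.106]], gripper=[-1, -1, -1, -1, -1, -1, -1])

```text
time: 2.55
position: [0.5379, 0.22, 0.0069]
tool_rot: [-0.276, 0.961, -0.0, 0.0]
ft_force: [1.1, 1.0, 0.0]
grip_width: 0.0871
grip_force: 0.0
```

The pin tip triangulates to (0.5561, 0.0214, 0.0545), which matches its known height, and it sits about 7 mm from the pedestal centre as it should. Now I'll grip the block.

Call:
arm_command(delta_rot=[[0, 0, 0], [0, 0, 0], [0, 0, 0], [0, 0, 0], [0, 0, 0], [0, 0, 0], [0, 0, 0], [0, 0, 0]], delta_pos=[[0, 0, 0], [0, 0, 0], [0, 0, 0], [0, 0, 0], [0, 0, 0], [0, 0, 0], [0, 0, 0], [0, 0, 0]], gripper=[1, 1, 1, 1, 1, 1, 1, 1], grip_force=55)

```text
time: 3.22
position: [0.5376, 0.2198, 0.0067]
tool_rot: [-0.275, 0.961, -0.0, 0.0]
ft_force: [-0.1, 0.3, 0.8]
grip_width: 0.0455
grip_force: 54.9
```

Run:
```python
from h import *
o=status.get_obs(); print(o)
```

```text
{'time': 3.2167, 'q': array([ 1.95866818e-01,  7.85628717e-01,  1.68496764e+00, -6.19589101e-05,
        6.70893024e-01, -1.93307103e+00]), 'joint_velocities': array([ 1.03008923e-03,  5.06282522e-05,  3.38434137e-04, -9.03778064e-04,
        8.23465971e-04,  2.31248791e-03]), 'joint_torque': array([-1.52185973e-02, -4.46527898e+01, -8.43544811e+00, -5.80233012e-03,
        1.47885986e-02, -4.84246819e-02]), 'position': array([0.53758809, 0.21981494, 0.0066969 ]), 'tool_rot': array([-2.75485806e-01,  9.61305138e-01, -2.34854086e-05,  4.98559184e-05]), 'ft_force': array([-0.05716152,  0.2921246 ,  0.76815865]), 'moment': array([-0.06708697,  0.05370771,  0.00301345]), 'grip_force': 54.9360769148916, 'grip_width': 0.045510835676889794}
```

Call:
arm_command(delta_rot=[[0, 0, 0], [0, 0, 0], [0, 0, 0], [0, 0, 0], [0, 0, 0], [0, 0, 0], [0, 0, 0], [0, 0, 0], [0, 0, 0], [0, 0, 0], [0, 0, 0], [0, 0, 0]], delta_pos=[[0, 0, -0.01], [0, 0, -0.03], [0, 0, -0.055], [0, 0, -0.08], [0.008, -0.015, -0.085], [0.022, -0.043, -0.085], [0.037, -0.072, -0.085], [0.052, -0.102, -0.085], [0.067, -0.131, -0.085], [0.08, -0.157, -0.085], [0.088, -0.172, -0.085], [0.091, -0.178, -0.085]], gripper=[1, 1, 1, 1, 1, 1, 1, 1, 1, 1, 1, 1])

```text
time: 4.22
position: [0.5545, 0.0178, 0.0914]
tool_rot: [-0.274, 0.962, -0.0, -0.0]
ft_force: [0.0, -0.3, -4.9]
grip_width: 0.0455
grip_force: 54.9
```

Call:
arm_command(delta_rot=[[0, 0, 0], [0, 0, 0], [0, 0, 0], [0, 0, 0]], delta_pos=[[0, 0, 0.006], [0, 0, 0.012], [0, 0, 0.012], [0, 0, 0.012]], gripper=[1, 1, 1, 1])

```text
time: 4.55
position: [0.5534, 0.0223, 0.0786]
tool_rot: [-0.276, 0.961, 0.001, -0.001]
ft_force: [-0.1, 0.1, -4.3]
grip_width: 0.0456
grip_force: 54.9
```

Run:
```python
from h import *
o=status.get_obs(); print(o["time"],o["position"],o["ft_force"],o["moment"],o["grip_width"],o["joint_velocities"].round(3))
s=grab("scene");d=grab("side");w=grab("wrist")
a=s["pixels"][130:270,200:400]; b=d["pixels"][120:260,180:380]; e=w["pixels"][150:350,180:380]
f=lambda x:cv2.resize(x,(400,280),interpolation=cv2.INTER_CUBIC)
cv2.imwrite("pics/over.png",np.vstack([np.hstack([f(a),f(b)]),np.hstack([cv2.resize(e,(300,300)),np.zeros((300,500,3),np.uint8)])]))
```

```text
4.55 [0.55342735 0.0222532  0.0786439 ] [-0.12105155  0.07637161 -4.34189773] [ 0.03744568  0.03744318 -0.05177584] 0.04561930639562533 [ 0.002 -0.012 -0.013 -0.002 -0.001 -0.003]
```

View pics/over.png

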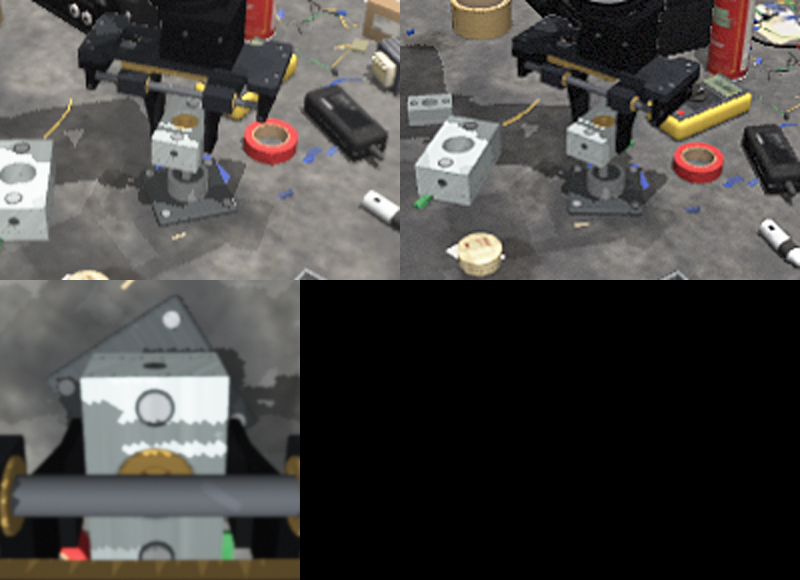

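The block hangs level over the stand in both room views, and the bushing is still in its pocket. I'll trim the lateral offset and approach the pin.

Call:
arm_command(delta_rot=[[0, 0, 0], [0, 0, 0], [0, 0, 0], [0, 0, 0], [0, 0, 0], [0, 0, 0]], delta_pos=[[-0.0005, -0.002, 0.003], [-0.0005, -0.002, 0.007], [-0.0005, -0.002, 0.011], [-0.0005, -0.002, 0.014], [-0.0005, -0.002, 0.016], [-0.0005, -0.002, 0.016]], gripper=[1, 1, 1, 1, 1, 1])

```text
time: 5.2
position: [0.5556, 0.0192, 0.0629]
tool_rot: [-0.275, 0.961, 0.0, -0.001]
ft_force: [-0.0, 0.3, -4.3]
grip_width: 0.0456
grip_force: 54.9
```

Call:
arm_command(delta_rot=[[0, 0, 0], [0, 0, 0], [0, 0, 0], [0, 0, 0], [0, 0, 0]], delta_pos=[[0, 0, 0.001], [0, 0, 0.002], [0, 0, 0.003], [0, 0, 0.003], [0, 0, 0.003]], gripper=[1, 1, 1, 1, 1])

```text
time: 5.62
position: [0.5561, 0.0192, 0.0606]
tool_rot: [-0.275, 0.961, -0.0, -0.0]
ft_force: [-0.1, 0.2, -4.9]
grip_width: 0.0456
grip_force: 54.9
```

Call:
arm_command(delta_rot=[[0, 0, 0], [0, 0, 0], [0, 0, 0], [0, 0, 0]], delta_pos=[[0, 0.0018, 0], [0, 0.0018, 0.001], [0, 0.0018, 0.002], [0, 0.0018, 0.002]], gripper=[1, 1, 1, 1])

```text
time: 5.95
position: [0.555, 0.0208, 0.0584]
tool_rot: [-0.276, 0.961, 0.0, -0.0]
ft_force: [0.7, -0.1, -5.3]
grip_width: 0.0458
grip_force: 54.9
```

Call:
arm_command(delta_rot=[[0, 0, 0], [0, 0, 0], [0, 0, 0], [0, 0, 0]], delta_pos=[[0, 0, 0.001], [0, 0, 0.002], [0, 0, 0.002], [0, 0, 0.002]], gripper=[1, 1, 1, 1])

```text
time: 6.28
position: [0.5551, 0.0207, 0.0564]
tool_rot: [-0.276, 0.961, 0.0, -0.0]
ft_force: [0.2, -0.5, -4.1]
grip_width: 0.0458
grip_force: 54.9
```

At TCP z 0.0564 the force hasn't changed, and the rim would have touched at 0.061, so the pin is in the hole.

Call:
arm_command(delta_rot=[[0, 0, 0], [0, 0, 0], [0, 0, 0], [0, 0, 0], [0, 0, 0]], delta_pos=[[0, 0, 0.001], [0, 0, 0.002], [0, 0, 0.003], [0, 0, 0.0035], [0, 0, 0.0035]], gripper=[1, 1, 1, 1, 1])

```text
time: 6.7
position: [0.5551, 0.0208, 0.0529]
tool_rot: [-0.275, 0.961, 0.0, -0.0]
ft_force: [-0.5, -0.3, -5.3]
grip_width: 0.0454
grip_force: 54.9
```

Call:
arm_command(delta_rot=[[0, 0, 0], [0, 0, 0], [0, 0, 0], [0, 0, 0]], delta_pos=[[0, 0, 0.0007], [0, 0, 0.0014], [0, 0, 0.002], [0, 0, 0.002]], gripper=[1, 1, 1, 1])

```text
time: 7.03
position: [0.5553, 0.0207, 0.0511]
tool_rot: [-0.275, 0.961, -0.0, 0.0]
ft_force: [0.1, -0.1, -4.4]
grip_width: 0.0455
grip_force: 54.9
```

Lateral forces are near zero. Next comes bushing contact, so I'll press in small steps.

Call:
arm_command(delta_rot=[[0, 0, 0], [0, 0, 0], [0, 0, 0], [0, 0, 0]], delta_pos=[[0, 0, 0.0007], [0, 0, 0.0014], [0, 0, 0.002], [0, 0, 0.002]], gripper=[1, 1, 1, 1])

```text
time: 7.37
position: [0.5554, 0.0207, 0.0492]
tool_rot: [-0.276, 0.961, -0.0, 0.0]
ft_force: [0.7, -0.4, -2.8]
grip_width: 0.0457
grip_force: 54.9
```

Call:
arm_command(delta_rot=[[0, 0, 0], [0, 0, 0], [0, 0, 0], [0, 0, 0]], delta_pos=[[0, 0, 0.0007], [0, 0, 0.0014], [0, 0, 0.002], [0, 0, 0.002]], gripper=[1, 1, 1, 1])

```text
time: 7.7
position: [0.5553, 0.0207, 0.0469]
tool_rot: [-0.275, 0.961, -0.0, 0.0]
ft_force: [0.3, -0.4, -3.9]
grip_width: 0.0456
grip_force: 54.9
```

The force hasn't changed although the bushing should be rising by now. I'll check the brass in the images.

Run:
```python
from h import *
old={n:load(n)["pixels"] for n in("scene","side","wrist")}
o=status.get_obs(); print(o["position"],o["ft_force"],o["moment"])
tiles=[]
for n,(x,y) in (("scene",(250,150)),("side",(245,145)),("wrist",(200,200))):
    c=grab(n); b=(.5561,.0214)
    zt=o["position"][2]-.0067
    print(n,"stay",proj(c,[[*b,zt+.031]]).round(1),"raised",proj(c,[[*b,.0755]]).round(1),"blocktop",proj(c,[[*b,zt+.032]]).round(1))
    tiles.append(cv2.resize(c["pixels"][y:y+100,x:x+100] if n!="wrist" else c["pixels"][150:350,180:380],(400,300) if n!="wrist" else (300,300),interpolation=cv2.INTER_CUBIC))
cv2.imwrite("pics/chk.png",np.vstack([np.hstack(tiles[:2]),np.hstack([tiles[2],np.zeros((300,500,3),np.uint8)])]))
```

```text
[0.55531602 0.02069562 0.04691286] [ 0.30598697 -0.35962401 -3.93009093] [ 0.0472772  -0.00138177  0.01243621]
scene stay [[293.7 203.7]] raised [[293.7 202. ]] blocktop [[293.7 203.3]]
side stay [[281.3 192.3]] raised [[281.4 190.8]] blocktop [[281.4 192. ]]
wrist stay [[283.6 283.7]] raised [[283.6 288.2]] blocktop [[283.6 284.8]]
```

View pics/chk.png

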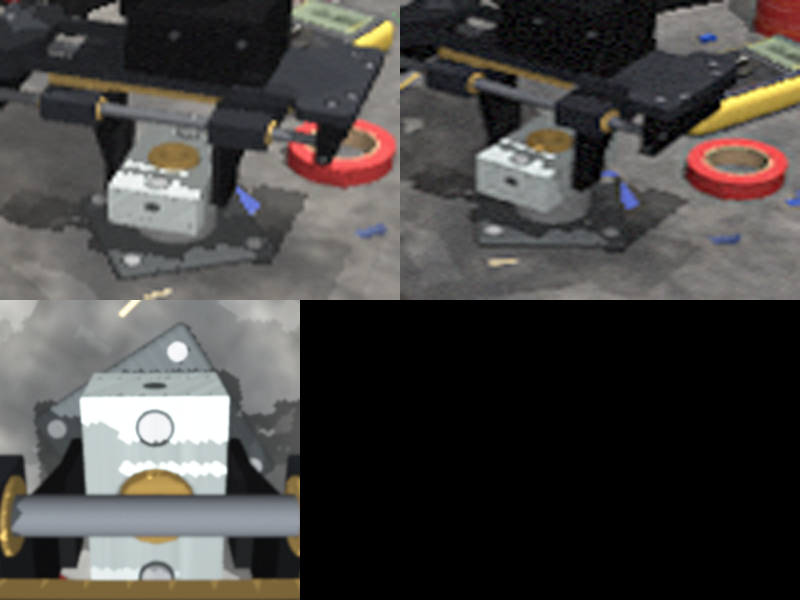

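The pin is inside, the block is nearly down, and the brass is standing slightly proud of the block's top. The force margin is large, so I'll keep pressing in small steps.

Call:
arm_command(delta_rot=[[0, 0, 0], [0, 0, 0], [0, 0, 0], [0, 0, 0]], delta_pos=[[0, 0, 0.0007], [0, 0, 0.0014], [0, 0, 0.002], [0, 0, 0.0025]], gripper=[1, 1, 1, 1])

```text
time: 8.18
position: [0.5553, 0.0207, 0.0446]
tool_rot: [-0.276, 0.961, -0.0, 0.0]
ft_force: [-0.2, 0.4, -1.2]
grip_width: 0.0453
grip_force: 54.9
```

Call:
arm_command(delta_rot=[[0, 0, 0], [0, 0, 0], [0, 0, 0], [0, 0, 0]], delta_pos=[[0, 0, 0.0007], [0, 0, 0.0014], [0, 0, 0.002], [0, 0, 0.0025]], gripper=[1, 1, 1, 1])

```text
time: 8.52
position: [0.5552, 0.0208, 0.0418]
tool_rot: [-0.275, 0.961, 0.0, 0.0]
ft_force: [0.5, 0.3, -3.8]
grip_width: 0.0455
grip_force: 54.9
```

Call:
arm_command(delta_rot=[[0, 0, 0], [0, 0, 0], [0, 0, 0], [0, 0, 0]], delta_pos=[[0, 0, 0.0007], [0, 0, 0.0014], [0, 0, 0.002], [0, 0, 0.0025]], gripper=[1, 1, 1, 1])

```text
time: 8.85
position: [0.5547, 0.0208, 0.0392]
tool_rot: [-0.276, 0.961, 0.0, -0.001]
ft_force: [0.2, 0.2, -3.8]
grip_width: 0.0456
grip_force: 54.9
```

Call:
arm_command(delta_rot=[[0, 0, 0], [0, 0, 0], [0, 0, 0], [0, 0, 0]], delta_pos=[[0, 0, 0.0005], [0, 0, 0.001], [0, 0, 0.001], [0, 0, 0.001]], gripper=[1, 1, 1, 1])

```text
time: 9.18
position: [0.5551, 0.0207, 0.0385]
tool_rot: [-0.275, 0.961, 0.0, -0.0]
ft_force: [0.6, 0.9, -4.8]
grip_width: 0.0455
grip_force: 54.9
```

Call:
arm_command(delta_rot=[[0, 0, 0], [0, 0, 0], [0, 0, 0]], delta_pos=[[0, 0, 0.0004], [0, 0, 0.0008], [0, 0, 0.0008]], gripper=[1, 1, 1])

```text
time: 9.43
position: [0.5551, 0.0208, 0.0377]
tool_rot: [-0.276, 0.961, 0.0, -0.0]
ft_force: [-0.2, 0.2, -3.9]
grip_width: 0.0458
grip_force: 54.9
```

Call:
arm_command(delta_rot=[[0, 0, 0], [0, 0, 0], [0, 0, 0]], delta_pos=[[0, 0, 0.0003], [0, 0, 0.0005], [0, 0, 0.0005]], gripper=[1, 1, 1])

```text
time: 9.68
position: [0.5551, 0.0207, 0.0372]
tool_rot: [-0.276, 0.961, 0.0, -0.0]
ft_force: [-0.3, -0.5, -2.9]
grip_width: 0.0459
grip_force: 54.9
```

Call:
arm_command(delta_rot=[[0, 0, 0], [0, 0, 0], [0, 0, 0]], delta_pos=[[0, 0, 0.0003], [0, 0, 0.0005], [0, 0, 0.0005]], gripper=[1, 1, 1])

```text
time: 9.93
position: [0.5552, 0.0207, 0.0367]
tool_rot: [-0.275, 0.961, 0.0, -0.0]
ft_force: [0.7, 0.4, -4.4]
grip_width: 0.0455
grip_force: 54.9
```

Call:
arm_command(delta_rot=[[0, 0, 0], [0, 0, 0], [0, 0, 0]], delta_pos=[[0, 0, 0.0003], [0, 0, 0.0005], [0, 0, 0.0005]], gripper=[1, 1, 1])

```text
time: 10.18
position: [0.5552, 0.0207, 0.0367]
tool_rot: [-0.275, 0.961, -0.0, 0.0]
ft_force: [-1.4, 0.2, 0.7]
grip_width: 0.0458
grip_force: 54.9
```

The block stopped at exactly z 0.0367, the predicted seated height, and the force is starting to rise. One more gentle nudge to confirm.

Call:
arm_command(delta_rot=[[0, 0, 0], [0, 0, 0], [0, 0, 0], [0, 0, 0]], delta_pos=[[0, 0, 0.0003], [0, 0, 0.0006], [0, 0, 0.0006], [0, 0, 0.0006]], gripper=[1, 1, 1, 1])

```text
time: 10.52
position: [0.5552, 0.0207, 0.0367]
tool_rot: [-0.276, 0.961, -0.0, 0.0]
ft_force: [-1.3, -0.5, 7.7]
grip_width: 0.0459
grip_force: 54.9
```

Run:
```python
from h import *
o=status.get_obs(); print(o["position"],o["ft_force"],o["moment"])
for n in("scene","side"):
    c=grab(n); hsv=cv2.cvtColor(c["pixels"],cv2.COLOR_BGR2HSV)
    b=(.5561,.0214); p=proj(c,[[*b,.0755],[*b,.062]]); yy,xx=np.mgrid[:420,:560]
    m=(hsv[...,0]>12)&(hsv[...,0]<30)&(hsv[...,1]>90)&(np.hypot(xx-p[0,0],yy-p[0,1])<22)
    nl,l,st,ce=cv2.connectedComponentsWithStats(m.astype(np.uint8)); print(n,p.round(1).tolist(),st[1:].tolist(),ce[1:].round(1).tolist())
```

```text
[0.55518729 0.02074925 0.036678  ] [-1.26210147 -0.502057    7.73584041] [ 0.06329923  0.40443502 -0.02811499]
scene [[293.7, 202.0], [293.6, 207.2]] [[282, 183, 22, 6, 48], [274, 193, 2, 1, 2], [287, 198, 13, 12, 138]] [[292.8, 185.1], [274.5, 193.0], [292.9, 203.7]]
side [[281.4, 190.8], [281.2, 195.7]] [[270, 171, 18, 8, 41], [263, 179, 2, 1, 2], [272, 185, 1, 1, 1], [300, 184, 1, 1, 1], [295, 186, 5, 8, 20], [277, 188, 11, 11, 98], [268, 192, 1, 1, 1], [290, 197, 1, 1, 1]] [[278.5, 174.2], [263.5, 179.0], [272.0, 185.0], [300.0, 184.0], [296.4, 188.8], [281.6, 193.7], [268.0, 192.0], [290.0, 197.0]]
```

The block is seated, with a contact force of about 12 N at an unmoved z of 0.0367, and the brass blob is taller as expected. I'll release, rise along the block and centre on the bushing.

Call:
arm_command(delta_rot=[[0, 0, 0], [0, 0, 0], [0, 0, 0], [0, 0, 0], [0, 0, 0], [0, 0, 0], [0, 0, 0], [0, 0, 0], [0, 0, 0], [0, 0, 0], [0, 0, 0], [0, 0, 0]], delta_pos=[[0, 0, -0.001], [0, 0, -0.001], [0, 0, -0.001], [0, 0, -0.001], [0, 0, -0.001], [0, 0, -0.001], [0, 0, -0.001], [0, 0, -0.008], [-0.0013, 0, -0.016], [-0.0013, 0, -0.024], [-0.0013, 0, -0.029], [-0.0013, 0, -0.029]], gripper=[1, 1, -1, -1, -1, -1, -1, -1, -1, -1, -1, -1])

```text
time: 11.62
position: [0.5575, 0.0213, 0.0665]
tool_rot: [-0.276, 0.961, -0.001, 0.002]
ft_force: [0.7, 0.3, 0.5]
grip_width: 0.0866
grip_force: 0.0
```

Run:
```python
from h import *
o=status.get_obs(); print(o["position"],o["ft_force"],o["grip_width"])
c=grab("scene"); s=grab("side"); w=grab("wrist")
f=lambda x,z:cv2.resize(x,z,interpolation=cv2.INTER_CUBIC)
cv2.imwrite("pics/rel.png",np.vstack([np.hstack([f(c["pixels"][150:250,230:360],(400,300)),f(s["pixels"][140:240,220:350],(400,300))]),np.hstack([f(w["pixels"][140:350,140:420],(400,300)),np.zeros((300,400,3),np.uint8)])]))
```

```text
[0.55747948 0.02129951 0.0664624 ] [0.68937607 0.30862632 0.48735945] 0.0866100584487784
```

View pics/rel.png

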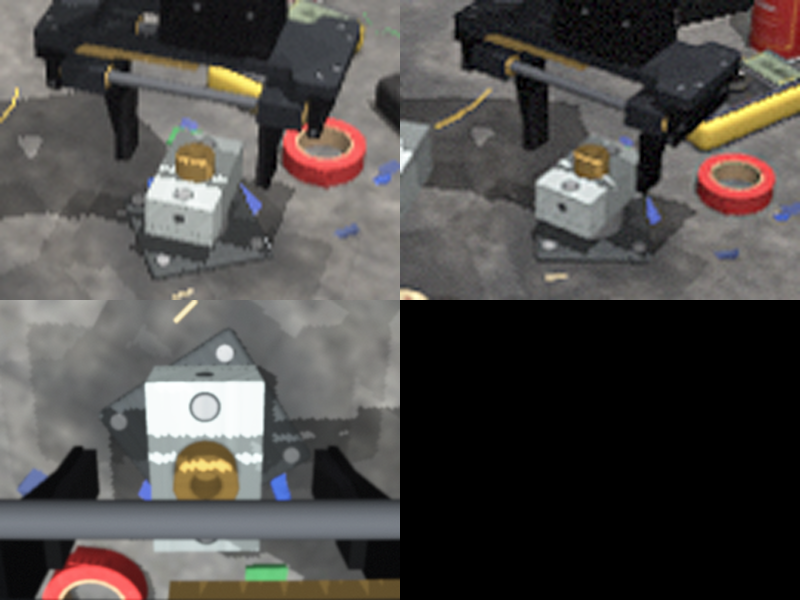

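The bushing stands well proud, the block sits level on the pedestal, and the open fingers straddle the bushing. I'll settle, then grip it gently.

Call:
arm_command(delta_rot=[[0, 0, 0], [0, 0, 0], [0, 0, 0]], delta_pos=[[0, 0, 0], [0, 0, 0], [0, 0, 0]], gripper=[-1, -1, -1])

```text
time: 12.02
position: [0.556, 0.0215, 0.0643]
tool_rot: [-0.275, 0.961, 0.0, -0.0]
ft_force: [0.4, 0.7, 0.7]
grip_width: 0.0868
grip_force: 0.0
```

Call:
arm_command(delta_rot=[[0, 0, 0], [0, 0, 0], [0, 0, 0], [0, 0, 0], [0, 0, 0], [0, 0, 0], [0, 0, 0], [0, 0, 0], [0, 0, 0], [0, 0, 0], [0, 0, 0]], delta_pos=[[0, 0, 0], [0, 0, 0], [0, 0, 0], [0, 0, 0], [0, 0, 0], [0, 0, 0], [0, 0, 0], [0, 0, 0], [0, 0, 0], [0, 0, 0], [0, 0, 0]], gripper=[1, 1, 1, 1, 1, 1, 1, 1, 1, 1, 1], grip_force=15)

```text
time: 12.93
position: [0.5563, 0.0214, 0.0647]
tool_rot: [-0.275, 0.961, 0.0, 0.0]
ft_force: [1.1, -0.1, 0.2]
grip_width: 0.0253
grip_force: 15.0
```

Call:
arm_command(delta_rot=[[0, 0, 0], [0, 0, 0], [0, 0, 0], [0, 0, 0], [0, 0, 0], [0, 0, 0], [0, 0, 0], [0, 0, 0], [0, 0, 0], [0, 0, 0]], delta_pos=[[0, 0, -0.002], [0, 0, -0.004], [0, 0, -0.006], [0, 0, -0.009], [0, 0, -0.012], [0, 0, -0.016], [0, 0, -0.022], [0, 0, -0.03], [0, 0, -0.038], [0, 0, -0.04]], gripper=[1, 1, 1, 1, 1, 1, 1, 1, 1, 1])

```text
time: 13.77
position: [0.5574, 0.0213, 0.1065]
tool_rot: [-0.276, 0.961, -0.001, 0.001]
ft_force: [-0.8, -0.5, -1.3]
grip_width: 0.025
grip_force: 15.0
```

Run:
```python
from h import *
o=status.get_obs(); print(o["position"],o["ft_force"],o["grip_width"],o["grip_force"])
for n in("scene","side"):
    c=grab(n); hsv=cv2.cvtColor(c["pixels"],cv2.COLOR_BGR2HSV)
    P=np.array([.5563,.0214,o["position"][2]+.0005]); p=proj(c,[P,[.5561,.0214,.062]]); yy,xx=np.mgrid[:420,:560]
    m=(hsv[...,0]>12)&(hsv[...,0]<30)&(hsv[...,1]>90)&(np.hypot(xx-p[0,0],yy-p[0,1])<20)
    nl,l,st,ce=cv2.connectedComponentsWithStats(m.astype(np.uint8)); i=[k for k in range(1,nl) if st[k][4]>25]; print(n,p.round(1).tolist(),st[i].tolist(),ce[i].round(1).tolist())
# tray: grey-ish floor outline
for n,pt in (("scene",(363,303)),("side",(315,290))):
    c=load(n); im=c["pixels"].copy(); mk=np.zeros((422,562),np.uint8)
    cv2.floodFill(im,mk,pt,(0,0,255),(5,)*3,(5,)*3,cv2.FLOODFILL_FIXED_RANGE|4); ys,xs=np.nonzero(mk[1:-1,1:-1]); q=cv2.boxPoints(cv2.minAreaRect(np.c_[xs,ys].astype(np.float32)))
    print(n,len(xs),onz(c,xs.mean(),ys.mean(),.004).round(4))
```

```text
[0.55735532 0.02130412 0.10648087] [-0.79064366 -0.53513498 -1.33717633] 0.024987738416171332 14.999398738145828
scene [[294.1, 189.7], [293.6, 207.2]] [[287, 171, 13, 25, 172], [306, 175, 8, 13, 64]] [[293.6, 186.9], [309.1, 181.6]]
side [[281.9, 178.9], [281.2, 195.7]] [[277, 173, 11, 13, 115]] [[281.2, 179.0]]
scene 3315 [ 0.5172 -0.2124  0.004 ]
side 2192 [ 0.516  -0.2148  0.004 ]
```

The bushing is in hand, and its blob follows the TCP in both views. Moving it over the tray.

Call:
arm_command(delta_rot=[[0, 0, 0], [0, 0, 0], [0, 0, 0], [0, 0, 0], [0, 0, 0], [0, 0, 0], [0, 0, 0], [0, 0, 0], [0, 0, 0], [0, 0, 0], [0, 0, 0], [0, 0, 0]], delta_pos=[[0.008, -0.009, 0], [0.022, -0.026, 0], [0.04, -0.047, 0], [0.06, -0.07, 0], [0.08, -0.094, 0], [0.1, -0.117, 0], [0.118, -0.138, 0], [0.134, -0.157, 0], [0.145, -0.17, 0], [0.152, -0.178, 0.005], [0.152, -0.178, 0.015], [0.152, -0.178, 0.03]], gripper=[1, 1, 1, 1, 1, 1, 1, 1, 1, 1, 1, 1])

```text
time: 14.87
position: [0.5217, -0.2107, 0.0744]
tool_rot: [-0.275, 0.962, -0.0, 0.001]
ft_force: [-0.2, -0.6, -0.0]
grip_width: 0.0253
grip_force: 15.0
```

Call:
arm_command(delta_rot=[[0, 0, 0], [0, 0, 0], [0, 0, 0], [0, 0, 0], [0, 0, 0], [0, 0, 0], [0, 0, 0], [0, 0, 0]], delta_pos=[[0, 0, 0.015], [0, 0, 0.03], [0, 0, 0.042], [0, 0, 0.05], [0, 0, 0.054], [0, 0, 0.056], [0, 0, 0.056], [0, 0, 0.056]], gripper=[1, 1, 1, 1, 1, 1, 1, 1])

```text
time: 15.53
position: [0.5221, -0.2102, 0.0191]
tool_rot: [-0.276, 0.961, -0.0, 0.0]
ft_force: [0.0, -0.2, -0.8]
grip_width: 0.025
grip_force: 15.0
```

Run:
```python
from h import *
o=status.get_obs(); print(o["time"],o["position"],o["ft_force"],o["grip_width"],o["grip_force"])
```

```text
15.5333 [ 0.52205165 -0.2101893   0.01906985] [ 0.00099629 -0.15041815 -0.78903478] 0.02503464976496331 14.999381303787231
```

Call:
arm_command(delta_rot=[[0, 0, 0], [0, 0, 0], [0, 0, 0], [0, 0, 0], [0, 0, 0], [0, 0, 0]], delta_pos=[[0, 0, 0.001], [0, 0, 0.002], [0, 0, 0.003], [0, 0, 0.004], [0, 0, 0.0045], [0, 0, 0.0045]], gripper=[1, 1, 1, 1, 1, 1])

```text
time: 16.03
position: [0.5216, -0.2101, 0.0142]
tool_rot: [-0.276, 0.961, -0.0, 0.0]
ft_force: [-0.8, 0.5, -0.2]
grip_width: 0.0255
grip_force: 15.0
```

Call:
arm_command(delta_rot=[[0, 0, 0], [0, 0, 0], [0, 0, 0], [0, 0, 0]], delta_pos=[[0, 0, 0.0004], [0, 0, 0.0008], [0, 0, 0.0008], [0, 0, 0.0008]], gripper=[1, 1, 1, 1])

```text
time: 16.37
position: [0.5216, -0.2102, 0.0142]
tool_rot: [-0.276, 0.961, -0.0, 0.0]
ft_force: [-1.6, -0.3, 5.1]
grip_width: 0.0252
grip_force: 15.0
```

The bushing touched down at z 0.0142 with about 5 N, exactly at the predicted floor height. I'll open a little and rise.

Call:
arm_command(delta_rot=[[0, 0, 0], [0, 0, 0], [0, 0, 0], [0, 0, 0], [0, 0, 0], [0, 0, 0], [0, 0, 0], [0, 0, 0], [0, 0, 0], [0, 0, 0], [0, 0, 0], [0, 0, 0]], delta_pos=[[0, 0, -0.0005], [0, 0, -0.0005], [0, 0, -0.0005], [0, 0, -0.0005], [0, 0, -0.0005], [0, 0, -0.005], [0, 0, -0.015], [0, 0, -0.03], [0, 0, -0.06], [0, 0, -0.09], [0, 0, -0.12], [0, 0, -0.12]], gripper=[1, 0.1, 0.1, 0.1, 0.1, 0.1, 0.1, 0.1, 0.1, 0.1, 0.1, 0.1])

```text
time: 17.37
position: [0.5252, -0.2122, 0.1399]
tool_rot: [-0.276, 0.961, -0.005, 0.004]
ft_force: [0.6, -0.5, 0.9]
grip_width: 0.0394
grip_force: 0.0
```

Run:
```python
from h import *
o=status.get_obs(); print(o["position"],o["grip_width"],o["grip_force"])
K={"bush_top":[.5216,-.2102,.025],"bush_mid":[.5216,-.2102,.0145],"block_top":[.5561,.0214,.062]}
for n in("scene","side","wrist"):
    c=grab(n); hsv=cv2.cvtColor(c["pixels"],cv2.COLOR_BGR2HSV); p=proj(c,list(K.values())); print(n,p.round(1).tolist())
    yy,xx=np.mgrid[:420,:560]; m=(hsv[...,0]>12)&(hsv[...,0]<30)&(hsv[...,1]>90)&(np.hypot(xx-p[1,0],yy-p[1,1])<40)
    nl,l,st,ce=cv2.connectedComponentsWithStats(m.astype(np.uint8)); i=[k for k in range(1,nl) if st[k][4]>25]; print(" brass",st[i].tolist(),ce[i].round(1).tolist())
    if n!="wrist":
        g=cv2.cvtColor(c["pixels"],cv2.COLOR_BGR2GRAY); t=((g>165)&(np.hypot(xx-p[2,0],yy-p[2,1])<35)).astype(np.uint8)
        nl,l,st,ce=cv2.connectedComponentsWithStats(t); k=1+st[1:,4].argmax(); print(" block white",st[k].tolist(),ce[k].round(1))
    for nm,P in (("tin",[.389,-.028,.01]),("tape",[.683,.023,.009]),("plug",[.698,-.138,.01])):
        old=None
```

```text
[ 0.52520932 -0.21217867  0.13989089] 0.0393677426213435 0.0
scene [[365.2, 296.0], [364.5, 299.8], [293.6, 207.2]]
 brass [[357, 290, 15, 18, 224]] [[363.7, 298.0]]
 block white [278, 193, 31, 28, 522] [293.1 205.7]
side [[315.8, 281.5], [315.3, 285.3], [281.2, 195.7]]
 brass [[309, 277, 15, 17, 194]] [[315.8, 284.8]]
 block white [265, 196, 22, 12, 128] [277.2 200.9]
wrist [[284.6, 207.8], [284.6, 204.8], [469.7, 370.7]]
 brass [[273, 192, 26, 30, 516]] [[285.7, 207.3]]
```

Both room views place the bushing upright at the expected spot in the tray, and the block is still on the stand. Handing in.

```bash
python3 -c "
from h import *
print(robot.hand_in())"
```

```text
the job is handed in; nothing more can be done
None
```

The job is handed in, with no verdict returned: the block is seated on the stand, and the bushing was poked up, taken out and set down upright in the tray without dropping; I saw no contact with the bystanders but did not re-measure them.

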